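Put the fired jars' lids on

ROBOT

A 7-joint arm with a two-finger parallel gripper is mounted at the origin on the work surface. World frame = base frame: x ahead of the robot, y to its left, z up, the work surface at z = 0. Lengths are in m, angles in rad, forces in N, time in s.
With the tool pointing down it reaches from about 0.4 to 0.85 m from the base axis. Payload 10.4 kg.
Tool frame: the origin (TCP) lies midway between the tips of the shut fingers; the grasp point (between the pads) lies 19 mm behind it; z points along the fingers, y is the direction in which the jaws open and shut (so a half turn about z gives the same grasp; the last joint's range is limited). The gripper opens to 85 mm and grips with 20 to 120 N. Pads are 22 mm wide; open, the fingers measure 114 mm over their backs; the gripper's body (76 mm by 85 mm) begins 54 mm behind the grasp point. The pads swing forward as they close: fully open they stand 13 mm farther back than shut.
Start: joints at [1.209, 0.332, -0.065, 1.46, 0.022, 1.35, -0.088], TCP at [0.208, -0.589, 0.231] pointing down, gripper open.
Joint ranges: [-2.6, 2.6], [-0.5, 2.12], [-1.47, 1.34], [0.16, 2.42], [-1.27, 4.41], [0.06, 2.06], [-2.6, 2.6]. Speed limits (rad/s): [2.22, 2.22, 2.79, 2.79, 3.14, 3.14, 3.14].

INTERFACE

Orientations are given as a unit quaternion [x, y, z, w].
In Python, from plant import robot gives the robot as it stands. The module is installed in compiled form; this text tells all that it offers.
- The arm moves only by the tool servo_tool, never from a script. Its argument "steps" is a list of rows, each a list of 6 numbers: the shift along the tool's x, y, z in mm, then the turn, a rotation vector about the tool's x, y, z in rad. In form: [[tx, ty, tz, rx, ry, rz], ...]. A call has 1 to 10 rows; each row shifts and turns the pose as measured when the row begins, along the tool's axes as they then stand; what a row does not reach is not made up. A row lasts 1/8 s, in which the tool goes at most 62.5 mm and 10.7 degrees, less where a joint would pass 70% of its speed; a pose out of reach is approached as far as the arm can. A call is refused whole if a number of a shift passes 62.5 or a number of a turn 0.188, either way. A call with a gripper value outside its range is refused whole. "hand" is the opening, from 0 (shut) to 1 (fully open), set as the call begins (left out, the last holds). The fingers move at their own pace and stop on an object; "force" is the grip in N (left out, the last holds). Time passes only in rows, so rows that do not move let the fingers close. It gives the time, the measured TCP pose, the force and the opening at its end, in the units of the state.
- robot.observe(): the state, without advancing time (a new reading comes with each control period).
- robot.capture(name): name is "scene" or "side" or "wrist"; returns the picture (420x560x3 uint8, red, green, blue); there is no depth.
- robot.calibration(name): a dict with "vfov" (degrees; the focal length in pixels is half the picture's height over the tangent of half this angle, whatever the lens; pixels are square), "cx", "cy" (the principal point, pixels), "pose" (4x4, takes a point from camera to world coordinates). Camera axes: x right, y down, z forward; pixel columns grow to the right and rows downward; lengths in m; the calibration is good to about 2 mm. A picture is of the moment at which its call begins: read the wrist's pose just before it. calibration takes no time and is no camera call; for the wrist camera it gives the pose at the moment of the call.
- robot.finish_job(): hands the job in, once; it reports no verdict.
The state is a dict: "clock": time; "joint_positions": joint angles; "qd": joint speeds; "joint_torque": joint torques, N m; "tcp_pos": TCP position; "tool_rot": TCP orientation; "force": force on the tool from outside, world axes, zero at the start; "ft_torque": the same for the moment, N m; "opening": opening from 0.0 (shut) to 1.0 (fully open).
Only numpy, scipy, OpenCV 4.12 (cv2) and the standard library are available. Lean on these libraries where they do the work, as an engineer would, in place of code of your own. Each camera call takes 0.05 s, during which the arm holds its last target.

TASK

Three open clay jars and four knobbed clay lids have come out of the kiln mixed up on the table: put on each jar the lid that fits it, fully seated and level, setting each lid down gently rather than dropping it. The smallest lid fits none of the jars: leave it, the saucer and the glaze jar where they are, and keep the jars standing in their places.

Things in the scene. Friction and masses are not known exactly. Their poses are not given: they have to be found in the camera images.
- jar_large: The large open-topped squat jar, plain red-brown fired clay, loose, upright on the table: rim outer diameter 120 mm, mouth inner diameter 104 mm, belly about 128 mm wide, 85 mm tall, weighs under 1 kg; origin at the centre of its underside, z up. Its lid seats on the rim: the seated lid's origin is then 77 mm above the jar's origin.
- jar_medium: The medium-sized open-topped squat jar, plain red-brown fired clay, loose, upright on the table: rim outer diameter 100 mm, mouth inner diameter 84 mm, belly about 108 mm wide, 80 mm tall, weighs under 1 kg; origin at the centre of its underside, z up. Its lid seats on the rim: the seated lid's origin is then 72 mm above the jar's origin.
- jar_small: The small open-topped squat jar, plain red-brown fired clay, loose, upright on the table: rim outer diameter 80 mm, mouth inner diameter 64 mm, belly about 88 mm wide, 75 mm tall, weighs under 1 kg; origin at the centre of its underside, z up. Its lid seats on the rim: the seated lid's origin is then 67 mm above the jar's origin.
- lid_large: The large lid, red-brown fired clay, right way up on the table: plate 120 mm in diameter, 8 to 16 mm above its origin; upright cylindrical knob 26 mm in diameter, 16 to 46 mm above it (grip here); below, a tapered foot 8 mm deep, 78 mm across at the bottom, 88 at the plate; origin at the centre of its underside, z up. Fits the large jar: foot in the mouth with 8 mm play all round, plate on the rim.
- lid_medium: The medium-sized lid, red-brown fired clay, right way up on the table: plate 100 mm in diameter, 8 to 16 mm above its origin; upright cylindrical knob 26 mm in diameter, 16 to 46 mm above it (grip here); below, a tapered foot 8 mm deep, 58 mm across at the bottom, 68 at the plate; origin at the centre of its underside, z up. Fits the medium-sized jar: foot in the mouth with 8 mm play all round, plate on the rim.
- lid_small: The small lid, red-brown fired clay, right way up on the table: plate 80 mm in diameter, 8 to 16 mm above its origin; upright cylindrical knob 26 mm in diameter, 16 to 46 mm above it (grip here); below, a tapered foot 8 mm deep, 38 mm across at the bottom, 48 at the plate; origin at the centre of its underside, z up. Fits the small jar: foot in the mouth with 8 mm play all round, plate on the rim.
- lid_spare: The spare, smallest lid, red-brown fired clay, right way up on the table: plate 56 mm in diameter, 8 to 16 mm above its origin; upright cylindrical knob 22 mm in diameter, 16 to 46 mm above it (grip here); below, a tapered foot 8 mm deep, 30 mm across at the bottom, 40 at the plate; origin at the centre of its underside, z up. Too small for any of the jars here, it would fall in; it stays where it lies.
- saucer: Bystander: shallow red-brown clay saucer without a knob, 104 mm in diameter, 18 mm tall; origin at the centre of its underside, z up.
- glaze_jar: Bystander: closed white glaze jar with a grey cap, 58 mm in diameter, 75 mm tall; origin at the centre of its underside, z up.
Things that resemble listed ones, but are neither listed nor needed, are in the scene too. Leave any black or green look-alike of the jar_small alone.

How it is judged:
By the outcome, as a careful person would: the job done as asked, in the order asked, and still so for the second after the job is handed in, with the robot touching nothing.
It also fails if it takes over 96 s, if anything falls off the work surface, if the arm or the gripper's body presses on something with over 40 N, if the wrist force passes 120 N, or if a joint passes its speed limit or range.

## Working session

There is one attempt and no reset: what is moved stays moved. The work goes in short steps, Python scripts to look and compute and a tool call to move; the robot and the scene stay as the last step left them, time stands still between calls to the robot, and variables do not carry over. Pictures are saved under pics/ and viewed, and the job is handed in when it is done.

Besides the shell and the picture viewer there is one more tool, called after "Request:" as name(argument=value, ...) on one line, values as JSON. servo_tool: Moves the arm, as the interface text tells. Its arguments: {"type":"object","properties":{"steps":{"type":"array"},"hand":{"type":"number"},"force":{"type":"number"}},"required":["steps"]}

```bash
mkdir -p pics; python3 - <<'E'
from plant import robot
import cv2
for n in ["scene","side","wrist"]:
    c=robot.calibration(n); print(n,c["vfov"],c["cx"],c["cy"],c["pose"])
    im=robot.capture(n); cv2.imwrite(f"pics/{n}0.png",im[:,:,::-1])
print(robot.observe())
E
```

```text
scene 51.33963348104592 272.7719013507539 214.64334679988727 [[ 0.42929244  0.74041852 -0.51719282  1.01637772]
 [ 0.90313766 -0.3474245   0.2522669  -0.28445269]
 [ 0.00709763 -0.57539259 -0.81784656  0.94809122]
 [ 0.          0.          0.          1.        ]]
side 42.924061610747316 275.540534036467 213.19982923431482 [[-0.9656903  -0.14478744  0.21558951  0.11855486]
 [-0.25925823  0.58569463 -0.76794985  1.18541495]
 [-0.01508012 -0.79749508 -0.60313696  0.96570598]
 [ 0.          0.          0.          1.        ]]
wrist 62.141294218660356 280.20091837106816 208.79974620796455 [[ 0.332613   -0.89670374 -0.29204622  0.28215868]
 [-0.943062   -0.31679783 -0.10135683 -0.56286732]
 [-0.00163256  0.30913029 -0.9510183   0.37375278]
 [ 0.          0.          0.          1.        ]]
{'clock': 0.15, 'joint_positions': array([ 1.20941846,  0.33275195, -0.06472724,  1.46071195,  0.02159889,
        1.34992098, -0.08848684]), 'qd': array([ 0.00186044, -0.00377266, -0.00046383, -0.00284177,  0.00038464,
       -0.00039721, -0.00083786]), 'joint_torque': array([ 1.10649995e-03, -6.25827670e+01,  4.94612788e-02, -3.91851068e+01,
        1.64349214e-02,  7.48034130e-03,  3.65718813e-05]), 'tcp_pos': array([ 0.20763308, -0.58920889,  0.23070041]), 'tool_rot': array([ 9.85683195e-01,  1.68607054e-01, -1.10288116e-04, -5.37235541e-04]), 'force': array([-0.13663475, -0.33800361,  0.3681736 ]), 'ft_torque': array([ 0.00997293,  0.01351835, -0.03975531]), 'opening': 1.0018609298450498}
```

View pics/scene0.png

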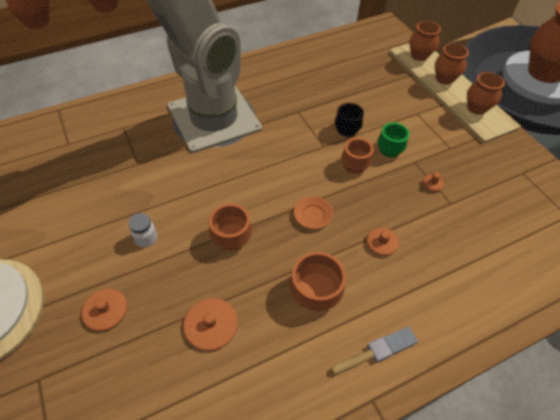

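View pics/side0.png

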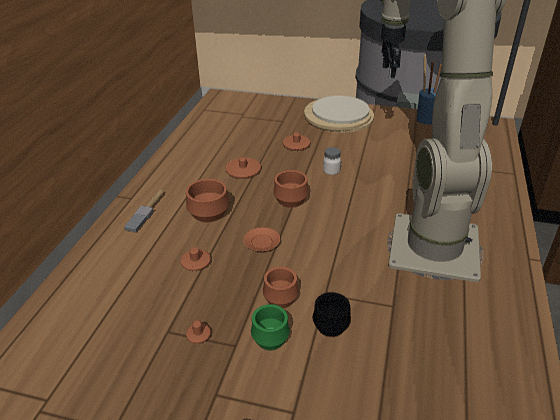

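View pics/wrist0.png

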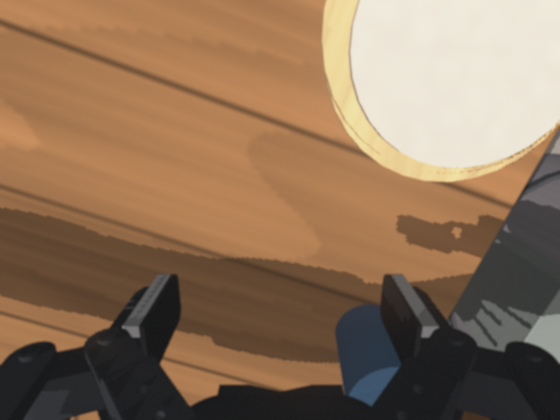

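Candidates in the scene image:
- **Lids:** (104,308), (211,322), (382,240) and (433,183), the last being the smallest.
- **Clay jars:** (319,280) large, (231,227) medium, (358,154) small. The black jar at (350,120) and the green one at (394,140) are look-alikes, and the vases on the board are background.
- **Saucer:** (313,213), no knob.

Next I'll measure them by fitting silhouettes in both cameras.

```bash
cat > h.py <<'E'
import numpy as np, cv2
from scipy.optimize import minimize
def K(c): return 210/np.tan(np.radians(c["vfov"])/2)
def proj(c,P):
    T=np.linalg.inv(c["pose"]); q=P@T[:3,:3].T+T[:3,3]; f=K(c)
    return np.c_[c["cx"]+f*q[:,0]/q[:,2], c["cy"]+f*q[:,1]/q[:,2]]
def back(c,u,v,z):
    d=c["pose"][:3,:3]@np.array([(u-c["cx"])/K(c),(v-c["cy"])/K(c),1]); o=c["pose"][:3,3]
    return o+d*(z-o[2])/d[2]
def circ(x,y,z,r):
    a=np.linspace(0,2*np.pi,60); return np.c_[x+r*np.cos(a),y+r*np.sin(a),0*a+z]
def sil(c,groups,x,y,z0=0):
    m=np.zeros((840,1120),np.float32); m=np.zeros((420*4,560*4),np.uint8)
    for g in groups:
        P=np.vstack([circ(x,y,z0+z,r) for z,r in g])
        p=cv2.convexHull(((proj(c,P)+.5)*4-.5).astype(np.float32))
        cv2.fillConvexPoly(m,np.round(p*16).astype(np.int32),255,shift=4)
    return cv2.resize(m,(560,420),interpolation=cv2.INTER_AREA)/255.
def lid(R,k=.013): return [[(.008,R),(.016,R)],[(.016,k),(.046,k)],[(0,R-.021),(.008,R-.016)]]
def jar(R,h,b): return [[(h,R),(h-.008,R),(h*.5,b),(h*.4,b),(h*.6,b),(0,R*.75)]]
OBJ=dict(lid_large=lid(.06),lid_medium=lid(.05),lid_small=lid(.04),lid_spare=lid(.028,.011),
 jar_large=jar(.06,.085,.064),jar_medium=jar(.05,.08,.054),jar_small=jar(.04,.075,.044))
def clay(im):
    hsv=cv2.cvtColor(im,cv2.COLOR_RGB2HSV); return hsv
E
python3 - <<'E'
import cv2
for n in["scene","side"]:
    im=cv2.imread(f"pics/{n}0.png"); hsv=cv2.cvtColor(im,cv2.COLOR_BGR2HSV)
    pts={"scene":[(104,320),(211,335),(319,262),(358,170),(313,213),(300,330),(150,300),(400,270)],"side":[(243,172),(207,190),(208,210),(195,264),(280,292),(262,245),(230,220),(300,220),(200,300)]}[n]
    for p in pts: print(n,p,hsv[p[1],p[0]])
E
```

```text
scene (104, 320) [ 11 166 172]
scene (211, 335) [ 12 172 176]
scene (319, 262) [ 12 212  71]
scene (358, 170) [ 10 171  76]
scene (313, 213) [ 11 166 175]
scene (300, 330) [ 15 141 147]
scene (150, 300) [ 16 148 133]
scene (400, 270) [ 16 143 159]
side (243, 172) [  9 140 146]
side (207, 190) [ 10 151 103]
side (208, 210) [  9 149 118]
side (195, 264) [  9 141 147]
side (280, 292) [  9 146 117]
side (262, 245) [  9 143 141]
side (230, 220) [ 12 123 106]
side (300, 220) [ 13 113 126]
side (200, 300) [ 13 117 111]
```

```bash
cat >> h.py <<'E'
def seg(im,n):
    hsv=cv2.cvtColor(im.astype(np.float32)/255,cv2.COLOR_RGB2HSV)
    H=np.where(hsv[...,0]>180,hsv[...,0]-360,hsv[...,0]); S=hsv[...,1]
    th={"scene":(26.5,.60),"side":(20.5,.52)}[n]
    return ((H<th[0])&(S>th[1])).astype(np.float32), H, S
def fit(c,mask,g,x0):
    u,v=proj(c,np.array([[*x0,.03]]))[0]; 
    w=55 ; a,b=max(0,int(v)-w),max(0,int(u)-w); sl=np.s_[a:int(v)+w,b:int(u)+w]
    def cost(p): 
        s=sil(c,g,*p)[sl]; m=mask[sl]; return 1-np.minimum(s,m).sum()/np.maximum(s,m).sum()
    r=minimize(cost,x0,method="Nelder-Mead",options=dict(initial_simplex=[x0,[x0[0]+.015,x0[1]],[x0[0],x0[1]+.015]],xatol=1e-4,fatol=1e-5))
    return r.x,r.fun
E
python3 - <<'E'
from h import *
from plant import robot
px=dict(lid_large=(211,325),lid_medium=(104,311),lid_small=(382,242),lid_spare=(433,184),jar_large=(319,280),jar_medium=(231,227),jar_small=(358,154))
from scipy import ndimage
ims=[];masks={}
for n in["scene","side"]:
    im=cv2.imread(f"pics/{n}0.png")[:,:,::-1]; m,H,S=seg(im,n); masks[n]=m; o=im.copy(); o[m>0]=o[m>0]//2+np.array([0,127,0]).astype(np.uint8); cv2.imwrite(f"pics/seg_{n}.png",o[:,:,::-1])
cs={n:robot.calibration(n) for n in masks}
for k,(u,v) in px.items():
    x0=back(cs["scene"],u,v,.012 if "lid" in k else .04)[:2]
    for n in masks:
        # keep only the connected blob nearest the predicted centre
        L,N=ndimage.label(masks[n]); q=proj(cs[n],np.array([[*x0,.012 if "lid" in k else .03]]))[0]
        l=L[int(q[1])-3:int(q[1])+4,int(q[0])-3:int(q[0])+4]; l=np.bincount(l[l>0]).argmax() if (l>0).any() else 0
        m=ndimage.binary_fill_holes(L==l).astype(np.float32)
        out=[(kk,*np.round(fit(cs[n],m,OBJ[kk],x0)[0]*1000,1),round(fit(cs[n],m,OBJ[kk],x0)[1],3)) for kk in ([j for j in OBJ if j[:3]==k[:3]])]
        print(n,k,np.round(x0,3),int(m.sum())); [print("    ",*o) for o in out if o[-1]<.3]
E
```

```text
scene lid_large [ 0.637 -0.249] 2292
     lid_large 631.9 -249.3 0.026
     lid_medium 639.5 -253.9 0.291
side lid_large [ 0.637 -0.249] 567
     lid_large 633.3 -250.0 0.09
     lid_medium 631.3 -244.8 0.192
scene lid_medium [ 0.503 -0.456] 1535
     lid_large 490.5 -449.7 0.292
     lid_medium 498.1 -454.7 0.034
side lid_medium [ 0.503 -0.456] 338
     lid_medium 498.5 -456.8 0.117
     lid_small 496.6 -451.6 0.212
scene lid_small [0.617 0.217] 735
     lid_small 614.4 219.1 0.041
side lid_small [0.617 0.217] 497
     lid_small 614.8 218.4 0.124
scene lid_spare [0.519 0.45 ] 316
     lid_spare 514.0 452.9 0.065
side lid_spare [0.519 0.45 ] 402
     lid_spare 514.5 451.6 0.127
scene jar_large [0.653 0.013] 2707
     jar_large 658.5 3.7 0.033
     jar_medium 665.1 0.0 0.258
side jar_large [0.653 0.013] 1446
     jar_large 661.1 1.1 0.084
     jar_medium 668.6 -5.4 0.195
scene jar_medium [ 0.432 -0.115] 1641
     jar_large 431.1 -114.4 0.285
     jar_medium 435.5 -118.3 0.041
     jar_small 439.1 -121.2 0.291
side jar_medium [ 0.432 -0.115] 1007
     jar_medium 436.7 -120.9 0.095
     jar_small 436.5 -127.1 0.214
scene jar_small [0.355 0.303] 930
     jar_small 359.4 297.1 0.076
side jar_small [0.355 0.303] 1139
     jar_small 361.2 293.0 0.095
```

View pics/seg_scene.png

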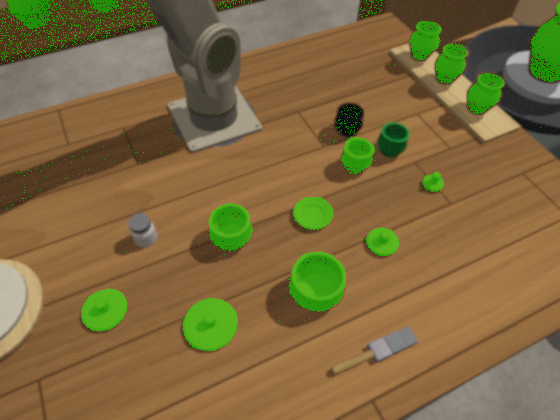

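View pics/seg_side.png

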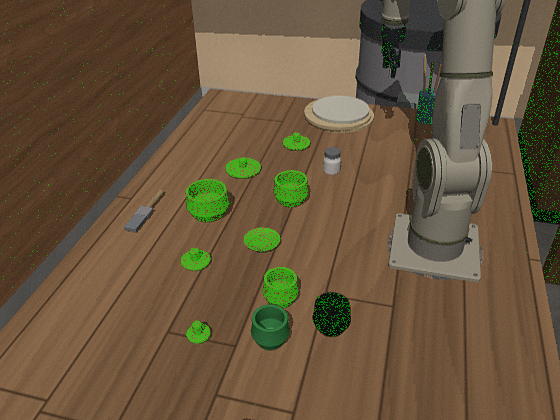

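The scene and side fits agree to about 2 mm on the lids and 3–4 mm on the jars. The size classes also come out unambiguous: the right model has the lowest residual each time. Next is one close crop of the choices, while I turn the tool square to the world.

```bash
cat >> h.py <<'E'
from scipy.spatial.transform import Rotation as Ro
def delta(s,target):
    R=Ro.from_quat(s["tool_rot"]).as_matrix(); return np.round(R.T@(np.array(target)-s["tcp_pos"])*1000,1)
def turn(s):  # rotvec (tool axes) to tool x=+Y,y=+X,z=-Z
    R=Ro.from_quat(s["tool_rot"]).as_matrix(); D=np.array([[0,1,0],[1,0,0],[0,0,-1.]])
    return np.round(Ro.from_matrix(R.T@D).as_rotvec(),3)
E
python3 - <<'E'
from h import *
from plant import robot
im=cv2.imread("pics/scene0.png"); cv2.imwrite("pics/crop0.png",cv2.resize(im[110:360,70:460],None,fx=2,fy=2,interpolation=cv2.INTER_CUBIC))
s=robot.observe(); print(turn(s))
E
```

```text
[-1.000e-03 -1.000e-03 -1.232e+00]
```

View pics/crop0.png

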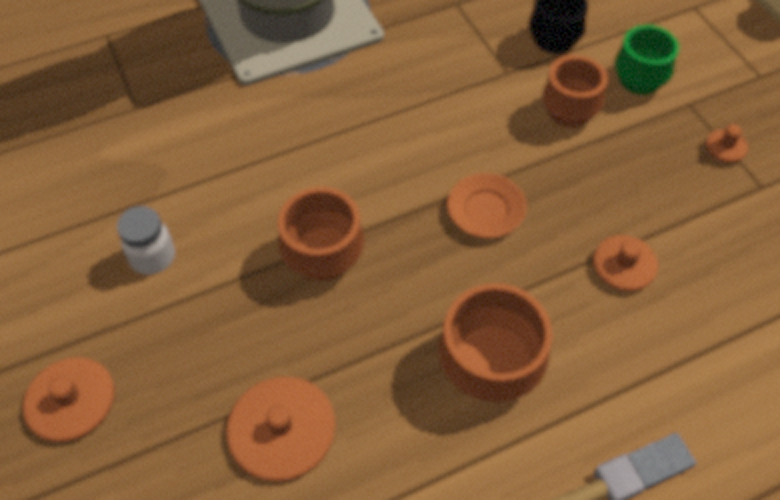

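Request:
servo_tool(steps=[[0,0,0,0,0,-0.176],[0,0,0,0,0,-0.176],[0,0,0,0,0,-0.176],[0,0,0,0,0,-0.176],[0,0,0,0,0,-0.176],[0,0,0,0,0,-0.176],[0,0,0,0,0,-0.176],[0,0,0,0,0,0]], hand=0.7)

```text
clock: 1.15
tcp_pos: [0.207, -0.5879, 0.2277]
tool_rot: [0.694, 0.72, 0.001, -0.003]
force: [-0.1, -1.2, -0.3]
opening: 0.698
```

The crop confirms the choices: four knobbed lids, three plain clay jars, a saucer without a knob, and the black and green pots as look-alikes. Moving above lid_medium.

Request:
servo_tool(steps=[[15,36,1,0,0,-0.036],[17,37,1,0,0,0],[17,37,1,0,0,0],[17,37,1,0,0,0],[17,37,1,0,0,0],[17,37,1,0,0,0],[17,37,1,0,0,0],[17,37,1,0,0,0],[0,0,0,0,0,0]])

```text
clock: 2.28
tcp_pos: [0.5019, -0.4339, 0.2171]
tool_rot: [0.697, 0.717, 0.001, -0.005]
force: [-0.5, -0.7, -0.2]
opening: 0.704
```

```bash
python3 - <<'E'
from h import *
from plant import robot
s=robot.observe(); c=robot.calibration("wrist"); im=robot.capture("wrist"); cv2.imwrite("pics/w1.png",im[:,:,::-1])
print(s["tcp_pos"],turn(s),delta(s,[.498,-.456,.1]),s["joint_positions"])
print(proj(c,np.array([[.498,-.456,.046],[.498,-.456,.016]])))
np.save("cw1.npy",c["pose"])
E
```

```text
[ 0.50186529 -0.43392564  0.2171499 ] [-0.005 -0.009  0.027] [-23.   -3.9 117. ] [ 0.90733841  0.45693862 -0.36807059  1.34214955  0.15778187  1.38040885
  0.57012738]
[[276.57330418 209.66570923]
 [276.99241426 200.84456941]]
```

View pics/w1.png

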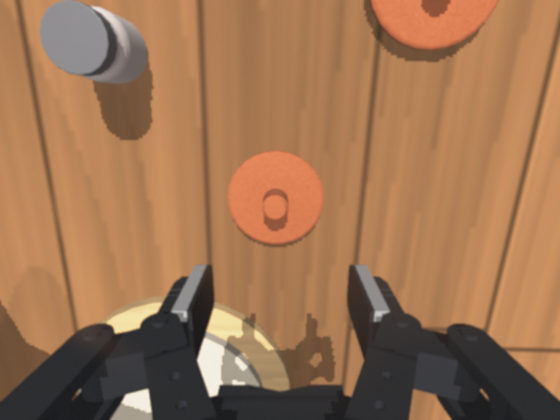

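The wrist view shows lid_medium's knob top at about (275,206), where the predicted pixel was (277,210). I'll fit it for refinement.

```bash
cat >> h.py <<'E'
from scipy import ndimage
def wfit(im,c,g,x0,th=19,S0=.5,zc=.012,w=120,name=None):
    hsv=cv2.cvtColor(im.astype(np.float32)/255,cv2.COLOR_RGB2HSV); H=hsv[...,0]
    m=((H<th)|(H>300))&(hsv[...,1]>S0)
    m=cv2.morphologyEx(m.astype(np.uint8),cv2.MORPH_OPEN,np.ones((3,3)))
    L,N=ndimage.label(m); q=proj(c,np.array([[*x0,zc]]))[0].astype(int)
    l=L[max(q[1]-40,0):q[1]+41,max(0,q[0]-40):q[0]+41]; l=np.bincount(l[l>0]).argmax()
    m=ndimage.binary_fill_holes(L==l).astype(np.float32)
    def cost(p):
        s=sil(c,g,*p); return 1-np.minimum(s,m).sum()/np.maximum(s,m).sum()
    r=minimize(cost,x0,method="Nelder-Mead",options=dict(initial_simplex=[x0,[x0[0]+.01,x0[1]],[x0[0],x0[1]+.01]],xatol=1e-4,fatol=1e-5))
    return np.round(r.x*1000,1),round(r.fun,3),int(m.sum())
E
python3 - <<'E'
from h import *
from plant import robot
im=cv2.imread("pics/w1.png")[:,:,::-1]; c=robot.calibration("wrist")
hsv=cv2.cvtColor(np.ascontiguousarray(im).astype(np.float32)/255,cv2.COLOR_RGB2HSV); print(hsv[190,250],hsv[230,290],hsv[100,300],hsv[260,250])
print(wfit(np.ascontiguousarray(im),c,OBJ["lid_medium"],[.498,-.456],th=19))
E
```

```text
[19.111109    0.60267854  0.8784314 ] [18.320604   0.6121495  0.8392157] [27.529398   0.5182926  0.6431373] [26.823517    0.51515144  0.64705884]
(array([ 504.1, -490.4]), np.float64(0.555), 2995)
```

```bash
python3 - <<'E'
from h import *
from plant import robot
im=np.ascontiguousarray(cv2.imread("pics/w1.png")[:,:,::-1]); c=robot.calibration("wrist")
print(wfit(im,c,OBJ["lid_medium"],[.498,-.456],th=23))
E
```

```text
(array([ 494. , -456.8]), np.float64(0.012), 7200)
```

Request:
servo_tool(steps=[[-12,-3,20,-0.005,-0.009,0.027],[-12,-3,30,0,0,0],[0,0,30,0,0,0],[0,0,30,0,0,0],[0,0,0,0,0,0]])

```text
clock: 2.95
tcp_pos: [0.4874, -0.4668, 0.1048]
tool_rot: [0.716, 0.698, -0.003, 0.001]
force: [0.4, -0.1, 0.5]
opening: 0.696
```

```bash
python3 - <<'E'
from h import *
from plant import robot
s=robot.observe(); c=robot.calibration("wrist"); im=robot.capture("wrist"); cv2.imwrite("pics/w2.png",im[:,:,::-1])
print(s["tcp_pos"],turn(s),delta(s,[.495,-.457,.021]))
print(wfit(im,c,OBJ["lid_medium"],[.495,-.457],th=23))
E
```

```text
[ 0.48735605 -0.46676882  0.10481512] [-0.003  0.006 -0.026] [10.5  7.7 83.7]
(array([ 496.1, -454.6]), np.float64(0.017), 15692)
```

View pics/w2.png

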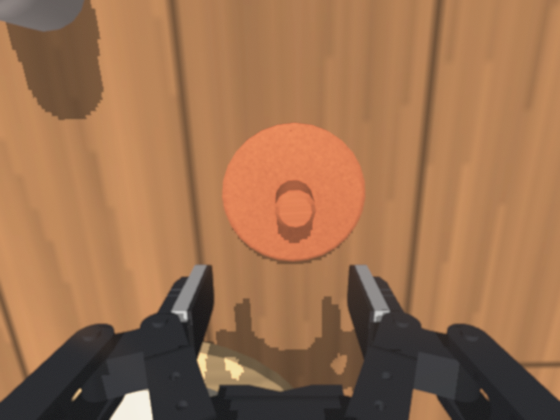

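The wrist view now gives (496,-455), consistent with the scene fit at (498,-455). Descending onto the knob, centring on the way.

Request:
servo_tool(steps=[[11,8,10,0,0,-0.02],[0,0,0,0,0,0],[0,0,25,0,0,0],[0,0,15,0,0,0],[0,0,0,0,0,0]])

```text
clock: 3.62
tcp_pos: [0.4997, -0.458, 0.061]
tool_rot: [0.709, 0.705, -0.003, 0.006]
force: [-0.5, -0.0, 1.2]
opening: 0.7
```

```bash
python3 - <<'E'
from h import *
from plant import robot
s=robot.observe(); print(s["tcp_pos"],turn(s),delta(s,[.496,-.455,.021]),s["qd"])
E
```

```text
[ 0.49974116 -0.45797157  0.06095674] [ 0.005  0.013 -0.005] [ 3.5 -3.9 39.9] [-2.82711540e-03 -1.54803556e-02 -4.37522610e-03 -1.43763927e-02
 -1.59171990e-03  7.34735508e-03  4.09631759e-05]
```

Request:
servo_tool(steps=[[3,-4,10,0.004,0.012,-0.005],[0,0,0,0,0,0],[0,0,15,0,0,0],[0,0,8,0,0,0],[0,0,0,0,0,0]])

```text
clock: 4.25
tcp_pos: [0.4961, -0.4557, 0.0274]
tool_rot: [0.707, 0.707, 0.0, 0.001]
force: [-0.6, -0.5, 0.5]
opening: 0.701
```

```bash
python3 - <<'E'
from h import *
from plant import robot
s=robot.observe(); print(s["tcp_pos"],turn(s),delta(s,[.496,-.455,.021]),s["force"])
im=robot.capture("wrist"); cv2.imwrite("pics/w3.png",im[:,:,::-1])
E
```

```text
[ 0.49611747 -0.45570724  0.02737567] [ 0.002  0.002 -0.   ] [ 0.7 -0.1  6.4] [-0.62172458 -0.50913754  0.50781718]
```

View pics/w3.png

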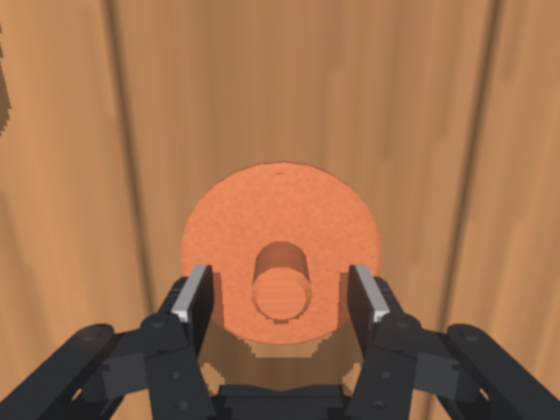

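The knob is centred between the fingers (column 282 against a finger midpoint of about 281.5). Going down 7 mm more and gripping.

Request:
servo_tool(steps=[[0,0,7,0,0,0],[0,0,0,0,0,0]])

```text
clock: 4.55
tcp_pos: [0.4964, -0.4559, 0.0206]
tool_rot: [0.707, 0.707, 0.0, 0.002]
force: [-0.5, -0.4, -0.3]
opening: 0.7
```

Request:
servo_tool(steps=[[0,0,0,0,0,0],[0,0,0,0,0,0],[0,0,0,0,0,0],[0,0,0,0,0,0],[0,0,0,0,0,0]], hand=0, force=50)

```text
clock: 5.18
tcp_pos: [0.4967, -0.4561, 0.0212]
tool_rot: [0.707, 0.707, 0.0, 0.002]
force: [0.5, 0.2, -0.8]
opening: 0.289
```

Request:
servo_tool(steps=[[0,0,-20,0,0,0],[0,0,-25,0,0,0],[0,0,-30,0,0,0],[0,0,-30,0,0,0],[0,0,-30,0,0,0],[0,0,0,0,0,0]])

```text
clock: 5.92
tcp_pos: [0.4968, -0.4557, 0.1675]
tool_rot: [0.707, 0.707, 0.0, 0.004]
force: [0.4, 0.3, -2.0]
opening: 0.285
```

```bash
python3 - <<'E'
from h import *
from plant import robot
s=robot.observe(); print(s["tcp_pos"],turn(s),delta(s,[.4365,-.12,.2]),s["force"],s["opening"])
im=robot.capture("wrist"); cv2.imwrite("pics/w4.png",im[:,:,::-1])
E
```

```text
[ 0.49677897 -0.45566354  0.16746832] [0.006 0.005 0.   ] [335.5 -60.  -34.6] [ 0.42859514  0.31876011 -2.01570884] 0.28456019054114273
```

View pics/w4.png

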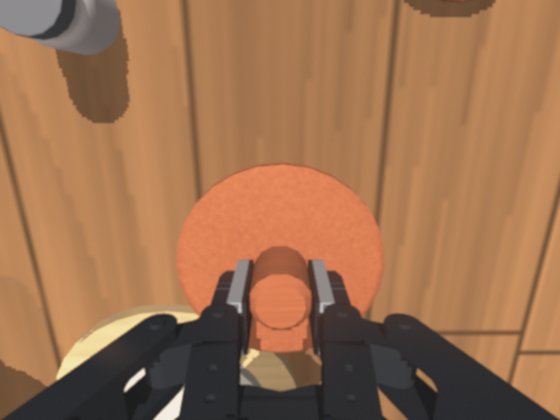

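Request:
servo_tool(steps=[[20,-4,-3,0.005,0.004,0],[28,-7,-3,0,0,0],[28,-7,-3,0,0,0],[28,-7,0,0,0,0],[28,-7,0,0,0,0],[28,-7,0,0,0,0],[25,-7,0,0,0,0],[20,-5,0,0,0,0],[0,0,0,0,0,0],[0,0,0,0,0,0]])

```text
clock: 7.22
tcp_pos: [0.4383, -0.2417, 0.168]
tool_rot: [0.707, 0.707, -0.002, -0.007]
force: [-0.2, -0.5, -0.8]
opening: 0.283
```

```bash
python3 - <<'E'
from h import *
from plant import robot
s=robot.observe(); c=robot.calibration("wrist"); im=robot.capture("wrist"); cv2.imwrite("pics/w5.png",im[:,:,::-1])
print(s["tcp_pos"],turn(s),delta(s,[.4365,-.12,.13]),s["force"],s["joint_positions"])
try: print(wfit(im,c,OBJ["jar_medium"],[.436,-.12],th=23,zc=.06))
except Exception as e: print(e)
print(proj(c,np.array([[.436,-.12,.08]])))
E
```

```text
[ 0.43831479 -0.24169272  0.16802932] [-0.012 -0.007 -0.001] [121.4  -1.4  38.9] [-0.157581   -0.47278927 -0.79959802] [ 0.84895401  0.14931404 -0.46897793  1.8345694   0.07005382  1.18853208
  0.35671873]
(array([ 434.4, -117.2]), np.float64(0.011), 14877)
[[278.53823541  22.23185051]]
```

View pics/w5.png

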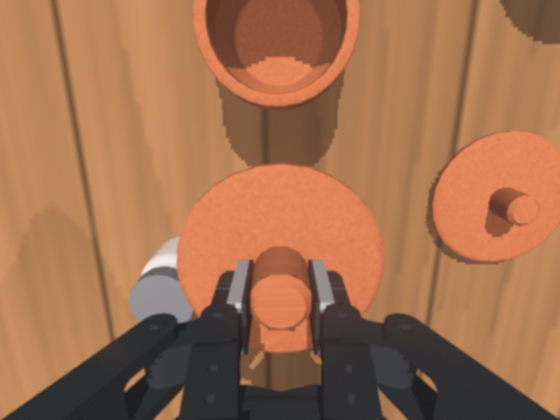

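Request:
servo_tool(steps=[[20,-1,3,-0.012,-0.006,0],[26,-1,5,0,0,0],[26,0,5,0,0,0],[22,0,5,0,0,0],[14,0,3,0,0,0],[0,0,0,0,0,0],[0,0,0,0,0,0]])

```text
clock: 8.15
tcp_pos: [0.4377, -0.136, 0.1465]
tool_rot: [0.71, 0.704, 0.001, -0.0]
force: [0.4, 0.0, -0.7]
opening: 0.284
```

```bash
cat >> h.py <<'E'
def chk(s,c,R,dz):  # where the held plate's rim should appear if centred on the TCP
    x,y,z=s["tcp_pos"]; P=proj(c,circ(x,y,z-dz+.016,R)); print("pred plate: top row %.1f  left %.1f right %.1f"%(P[:,1].min(),P[:,0].min(),P[:,0].max()))
E
python3 - <<'E'
from h import *
from plant import robot
s=robot.observe(); c=robot.calibration("wrist"); im=robot.capture("wrist"); cv2.imwrite("pics/w6.png",im[:,:,::-1])
print(s["tcp_pos"],turn(s),delta(s,[.435,-.118,.13]),s["force"]); chk(s,c,.05,.021)
E
```

```text
[ 0.43765485 -0.13600194  0.14653719] [ 0.001 -0.002 -0.009] [17.9 -2.8 16.6] [ 0.36192529  0.03907811 -0.72054083]
pred plate: top row 167.5  left 175.1 right 386.5
```

View pics/w6.png

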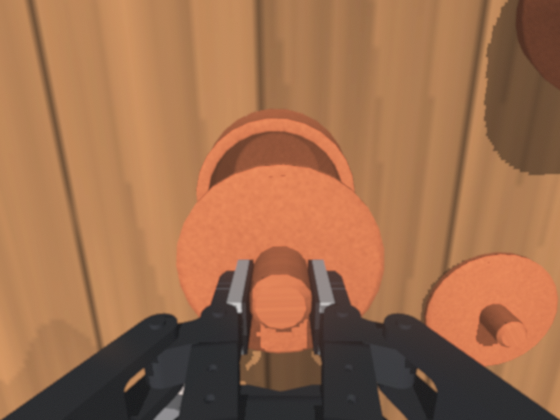

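The lid is held level and centred in hand. The plate spans columns 177–383 (175–386 predicted), with its top row at 163 (167 predicted). Aligning over the jar.

Request:
servo_tool(steps=[[10,-2,3,0,0,-0.005],[8,-1,5,0,0,0],[0,0,4,0,0,0],[0,0,0,0,0,0],[0,0,0,0,0,0]])

```text
clock: 8.82
tcp_pos: [0.4345, -0.1176, 0.1337]
tool_rot: [0.709, 0.705, 0.001, -0.0]
force: [-0.2, -0.8, -1.2]
opening: 0.283
```

```bash
cat > st.py <<'E'
import sys
from h import *
from plant import robot
t=[float(v) for v in sys.argv[1:4]]
s=robot.observe(); print(s["clock"],s["tcp_pos"].round(4),turn(s),"delta",delta(s,t),s["force"].round(1),round(s["opening"],3))
E
python3 st.py .435 -.118 .093
```

```text
8.825 [ 0.4345 -0.1176  0.1337] [ 0.001 -0.002 -0.005] delta [-0.4  0.5 40.7] [-0.2 -0.8 -1.2] 0.283
```

Request:
servo_tool(steps=[[0,0,12,0,0,0],[0,0,10,0,0,0],[0,0,4,0,0,0],[0,0,0,0,0,0],[0,0,0,0,0,0]])

```text
clock: 9.45
tcp_pos: [0.4343, -0.1178, 0.1054]
tool_rot: [0.709, 0.705, 0.001, -0.001]
force: [-0.6, 0.1, -0.8]
opening: 0.284
```

```bash
python3 st.py .435 -.118 .093; python3 - <<'E'
from h import *
from plant import robot
a=robot.capture("scene")[140:300,150:310]; b=robot.capture("side")[120:240,220:360]
cv2.imwrite("pics/p1.png",np.hstack([cv2.resize(a,(400,400)),cv2.resize(b,(400,400))])[:,:,::-1])
E
```

```text
9.45 [ 0.4343 -0.1178  0.1054] [ 0.001 -0.002 -0.005] delta [-0.2  0.7 12.4] [-0.6  0.1 -0.8] 0.284
```

View pics/p1.png

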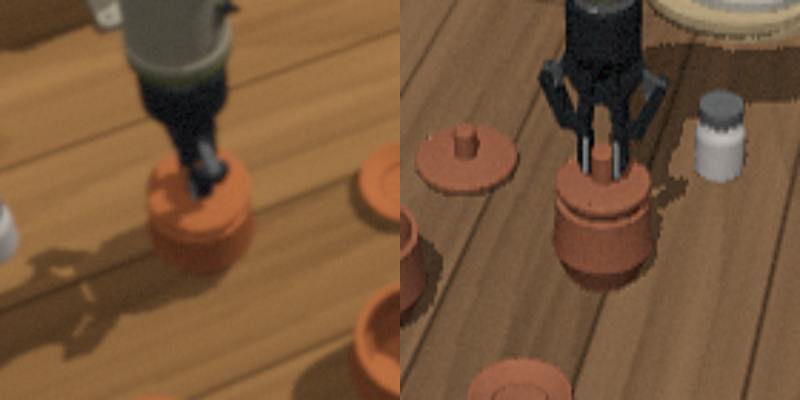

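Both views show the lid concentric over the medium jar, about 12 mm up. Lowering it slowly.

Request:
servo_tool(steps=[[0,0,4,0,0,0],[0,0,3,0,0,0],[0,0,2,0,0,0],[0,0,1,0,0,0],[0,0,1,0,0,0],[0,0,0,0,0,0]])

```text
clock: 10.3
tcp_pos: [0.4346, -0.1179, 0.0941]
tool_rot: [0.709, 0.705, 0.001, -0.0]
force: [0.2, 0.0, -0.7]
opening: 0.284
```

```bash
python3 st.py .435 -.118 .093
```

```text
10.3 [ 0.4346 -0.1179  0.0941] [ 0.001 -0.002 -0.005] delta [-0.1  0.4  1.1] [ 0.2  0.  -0.7] 0.284
```

Request:
servo_tool(steps=[[0,0,0.7,0,0,0],[0,0,0,0,0,0],[0,0,0.7,0,0,0],[0,0,0,0,0,0]])

```text
clock: 10.8
tcp_pos: [0.4349, -0.118, 0.0931]
tool_rot: [0.709, 0.705, 0.001, 0.0]
force: [-1.3, 0.4, -1.1]
opening: 0.287
```

```bash
python3 st.py .435 -.118 .093
```

```text
10.8 [ 0.4349 -0.118   0.0931] [ 0.002 -0.002 -0.005] delta [-0.   0.1  0.1] [-1.3  0.4 -1.1] 0.287
```

Request:
servo_tool(steps=[[0,0,0.8,0,0,0],[0,0,0,0,0,0]])

```text
clock: 11.05
tcp_pos: [0.4351, -0.1181, 0.0931]
tool_rot: [0.709, 0.705, 0.001, 0.0]
force: [-2.0, -0.1, -0.8]
opening: 0.287
```

Request:
servo_tool(steps=[[0,0,0.8,0,0,0],[0,0,0,0,0,0]])

```text
clock: 11.3
tcp_pos: [0.4353, -0.1181, 0.0931]
tool_rot: [0.709, 0.705, 0.001, 0.001]
force: [-0.7, 0.4, -1.5]
opening: 0.289
```

Request:
servo_tool(steps=[[0,0,1.5,0,0,0],[0,0,0,0,0,0]])

```text
clock: 11.55
tcp_pos: [0.4358, -0.1183, 0.0931]
tool_rot: [0.709, 0.705, 0.001, 0.001]
force: [-0.3, 0.2, -1.9]
opening: 0.285
```

```bash
python3 - <<'E'
from h import *
from plant import robot
print(robot.observe())
a=robot.capture("scene")[140:300,150:310]; b=robot.capture("side")[120:240,220:360]
cv2.imwrite("pics/p2.png",np.hstack([cv2.resize(a,(400,400)),cv2.resize(b,(400,400))])[:,:,::-1])
E
```

```text
{'clock': 11.55, 'joint_positions': array([ 0.71897581,  0.12671954, -0.57863073,  2.03830906,  0.08229097,
        0.99574069,  0.09388814]), 'qd': array([ 8.86601478e-05, -4.06951669e-03,  3.62833899e-05, -3.44596042e-03,
       -9.88396950e-05,  9.79208503e-03, -1.14905139e-03]), 'joint_torque': array([-7.03104213e-02, -3.88501561e+01, -2.33465642e+00, -3.45149374e+01,
       -2.65640218e-02,  1.05211569e-01, -5.40315072e-03]), 'tcp_pos': array([ 0.43579026, -0.11825835,  0.09311284]), 'tool_rot': array([0.70904953, 0.70515726, 0.00090262, 0.0010876 ]), 'force': array([-0.31440707,  0.20022364, -1.8925794 ]), 'ft_torque': array([ 0.00169271,  0.02890296, -0.01067622]), 'opening': 0.2851937127131433}
```

View pics/p2.png

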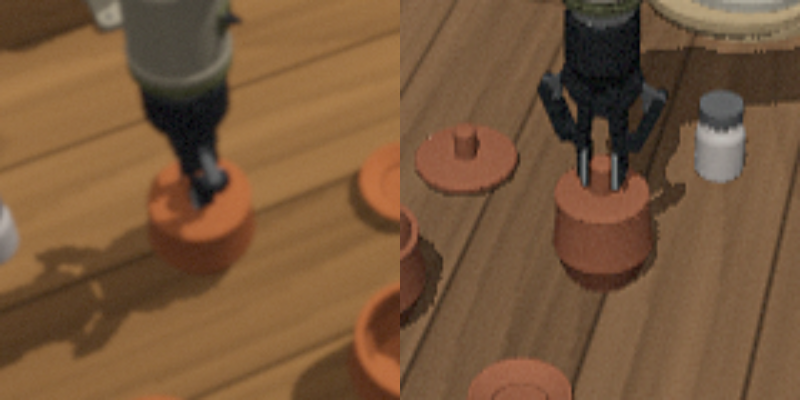

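The lid is seated: TCP z stays at 0.0931 against 0.093 expected, and the images show no gap. Releasing.

Request:
servo_tool(steps=[[0,0,0,0,0,0],[0,0,0,0,0,0],[0,0,0,0,0,0]], hand=0.7)

```text
clock: 12.02
tcp_pos: [0.4357, -0.1182, 0.0924]
tool_rot: [0.709, 0.705, 0.001, 0.001]
force: [-0.1, 0.2, 0.3]
opening: 0.701
```

Request:
servo_tool(steps=[[0,0,-15,0,0,0],[0,0,-25,0,0,0],[0,0,-30,0,0,0],[0,0,-30,0,0,0],[0,0,0,0,0,0]])

```text
clock: 12.65
tcp_pos: [0.4358, -0.1178, 0.1994]
tool_rot: [0.709, 0.706, 0.002, 0.002]
force: [-0.3, -0.1, -0.1]
opening: 0.701
```

```bash
python3 st.py .633 -.249 .2;  python3 - <<'E'
from h import *
from plant import robot
c=robot.calibration("wrist"); im=robot.capture("wrist"); cv2.imwrite("pics/w7.png",im[:,:,::-1])
a=robot.capture("scene")[140:300,150:310]; b=robot.capture("side")[120:240,220:360]
cv2.imwrite("pics/p3.png",np.hstack([cv2.resize(a,(400,400)),cv2.resize(b,(400,400))])[:,:,::-1])
E
```

```text
12.65 [ 0.4358 -0.1178  0.1994] [ 0.005 -0.    -0.004] delta [-130.4  197.8    0.3] [-0.3 -0.1 -0.1] 0.701
```

View pics/p3.png

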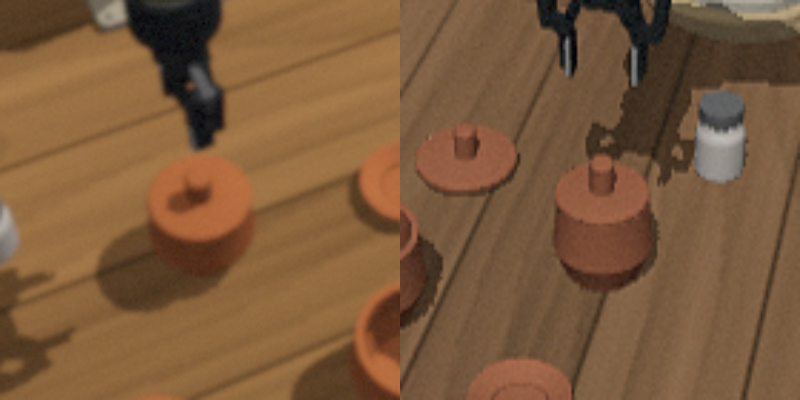

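View pics/w7.png

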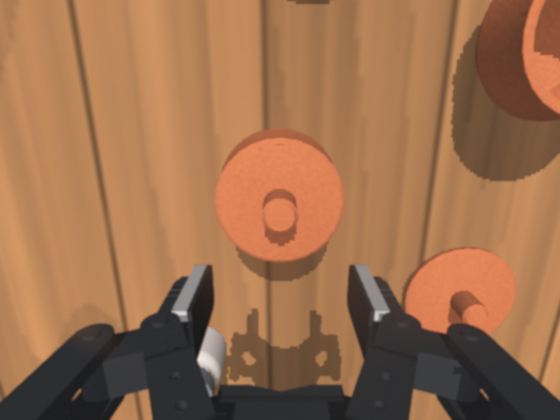

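The medium jar is covered, level and with no gap. Next is lid_large.

Request:
servo_tool(steps=[[-15,23,0,0,0,-0.004],[-18,27,0,0,0,0],[-19,28,0,0,0,0],[-19,28,0,0,0,0],[-19,28,0,0,0,0],[-18,27,5,0,0,0],[-14,22,10,0,0,0],[-4,6,10,0,0,0],[0,0,0,0,0,0],[0,0,0,0,0,0]])

```text
clock: 14.05
tcp_pos: [0.6232, -0.2447, 0.1589]
tool_rot: [0.707, 0.708, -0.003, -0.008]
force: [0.2, 0.6, 0.2]
opening: 0.697
```

```bash
python3 st.py .633 -.249 .1;  python3 - <<'E'
from h import *
from plant import robot
c=robot.calibration("wrist"); im=robot.capture("wrist"); cv2.imwrite("pics/w8.png",im[:,:,::-1])
print(wfit(im,c,OBJ["lid_large"],[.633,-.249],th=23))
E
```

```text
14.05 [ 0.6232 -0.2447  0.1589] [-0.016 -0.008  0.001] delta [-4.8 10.7 58.7] [0.2 0.6 0.2] 0.697
(array([ 630.9, -248.8]), np.float64(0.014), 14844)
```

View pics/w8.png

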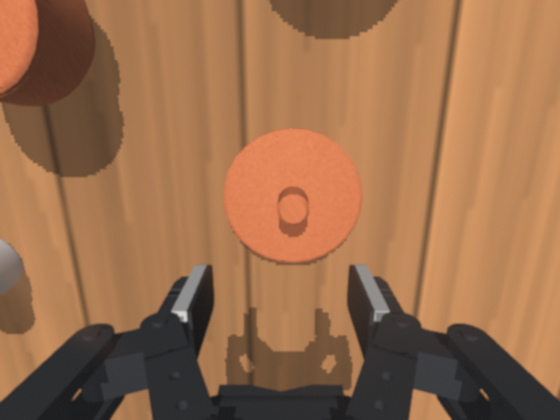

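Wrist fit is (631,-249), scene (632,-249) and side (633,-250), so they agree. Descending.

Request:
servo_tool(steps=[[-5,9,5,-0.014,-0.007,0],[0,0,0,0,0,0],[0,0,30,0,0,0],[0,0,30,0,0,0],[0,0,20,0,0,0],[0,0,0,0,0,0],[0,0,0,0,0,0]])

```text
clock: 14.98
tcp_pos: [0.6342, -0.2501, 0.0756]
tool_rot: [0.706, 0.708, 0.001, 0.003]
force: [-0.5, -0.4, 0.3]
opening: 0.701
```

```bash
python3 st.py .632 -.249 .021;  python3 - <<'E'
from h import *
from plant import robot
c=robot.calibration("wrist"); im=robot.capture("wrist"); cv2.imwrite("pics/w9.png",im[:,:,::-1])
E
```

```text
14.975 [ 0.6342 -0.2501  0.0756] [0.005 0.002 0.002] delta [ 1.3 -2.5 54.6] [-0.5 -0.4  0.3] 0.701
```

View pics/w9.png

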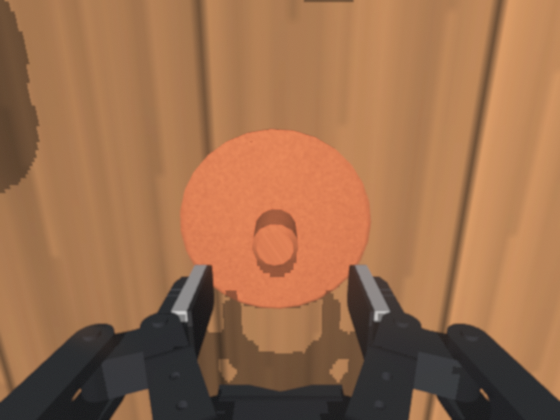

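Request:
servo_tool(steps=[[1.5,-2.5,10,0.004,0.002,0],[0,0,0,0,0,0],[0,0,18,0,0,0],[0,0,12,0,0,0],[0,0,0,0,0,0],[0,0,0,0,0,0]])

```text
clock: 15.78
tcp_pos: [0.632, -0.2488, 0.0337]
tool_rot: [0.707, 0.708, 0.001, 0.001]
force: [-0.7, 0.3, 0.9]
opening: 0.699
```

```bash
python3 st.py .632 -.249 .021
```

```text
15.775 [ 0.632  -0.2488  0.0337] [0.002 0.    0.002] delta [-0.2 -0.  12.7] [-0.7  0.3  0.9] 0.699
```

Request:
servo_tool(steps=[[0,0,8,0,0,0],[0,0,4,0,0,0],[0,0,0,0,0,0],[0,0,0,0,0,0]])

```text
clock: 16.27
tcp_pos: [0.6324, -0.2489, 0.0215]
tool_rot: [0.707, 0.708, 0.001, 0.001]
force: [0.1, -0.4, -0.1]
opening: 0.699
```

```bash
python3 st.py .632 -.249 .021
```

```text
16.275 [ 0.6324 -0.2489  0.0215] [0.003 0.001 0.002] delta [-0.1 -0.4  0.5] [ 0.1 -0.4 -0.1] 0.699
```

Request:
servo_tool(steps=[[0,0,0,0,0,0],[0,0,0,0,0,0],[0,0,0,0,0,0],[0,0,0,0,0,0],[0,0,0,0,0,0]], hand=0, force=60)

```text
clock: 16.9
tcp_pos: [0.6328, -0.249, 0.0222]
tool_rot: [0.707, 0.708, 0.001, 0.002]
force: [0.9, 0.2, 0.6]
opening: 0.278
```

Request:
servo_tool(steps=[[0,0,-15,0,0,0],[0,0,-25,0,0,0],[0,0,-30,0,0,0],[0,0,-30,0,0,0],[10,2,-25,0,0,0],[20,5,-8,0,0,0],[28,5,0,0,0,0],[25,4,0,0,0,0],[10,2,0,0,0,0],[0,0,0,0,0,0]])

```text
clock: 18.15
tcp_pos: [0.6497, -0.1492, 0.1619]
tool_rot: [0.706, 0.708, 0.001, 0.001]
force: [-0.2, -0.1, -1.9]
opening: 0.282
```

```bash
python3 st.py .659 0.003 .135;  python3 - <<'E'
from h import *
from plant import robot
s=robot.observe();c=robot.calibration("wrist"); im=robot.capture("wrist"); cv2.imwrite("pics/w10.png",im[:,:,::-1]); chk(s,c,.06,.021)
print(wfit(im,c,OBJ["jar_large"],[.659,.003],th=23,zc=.06), proj(c,np.array([[.659,.003,.085]])))
E
```

```text
18.15 [ 0.6497 -0.1492  0.1619] [ 0.002 -0.     0.004] delta [152.2   9.8  27. ] [-0.2 -0.1 -1.9] 0.282
pred plate: top row 144.1  left 153.7 right 407.9
(array([658.8,   4.4]), np.float64(0.018), 11464) [[298.96183266 -46.97369461]]
```

View pics/w10.png

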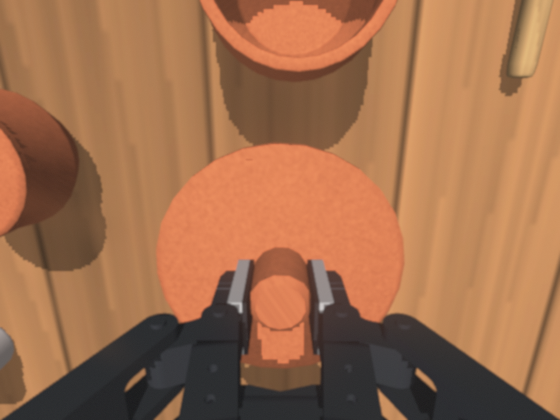

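The large lid is held level and centred. Jar_large is at (659,4) from the wrist and (659,4) from the scene. Moving over it.

Request:
servo_tool(steps=[[18,1,0,0,0,0.003],[26,2,3,0,0,0],[28,2,3,0,0,0],[28,2,3,0,0,0],[24,1,3,0,0,0],[14,1,3,0,0,0],[4,0,2,0,0,0],[0,0,0,0,0,0],[0,0,0,0,0,0]])

```text
clock: 19.32
tcp_pos: [0.6585, -0.0061, 0.1433]
tool_rot: [0.71, 0.704, -0.0, 0.001]
force: [0.0, -0.4, -1.2]
opening: 0.278
```

```bash
python3 st.py .659 0.0035 .135
```

```text
19.325 [ 0.6585 -0.0061  0.1433] [ 0.     0.001 -0.01 ] delta [9.6 0.4 8.3] [ 0.  -0.4 -1.2] 0.278
```

Request:
servo_tool(steps=[[6,0.5,4,0,0,-0.008],[3,0,6,0,0,0],[0,0,8,0,0,0],[0,0,5,0,0,0],[0,0,0,0,0,0],[0,0,0,0,0,0]])

```text
clock: 20.08
tcp_pos: [0.659, 0.0016, 0.1182]
tool_rot: [0.708, 0.706, -0.001, 0.0]
force: [0.9, -0.8, -1.1]
opening: 0.278
```

```bash
python3 st.py .659 .0035 .0987; python3 - <<'E'
from h import *
from plant import robot
a=robot.capture("scene")[200:340,240:400]; b=robot.capture("side")[140:240,140:280]
cv2.imwrite("pics/p4.png",np.hstack([cv2.resize(a,(400,350)),cv2.resize(b,(400,350))])[:,:,::-1])
E
```

```text
20.075 [0.659  0.0016 0.1182] [-0.     0.002 -0.003] delta [ 2.   0.  19.5] [ 0.9 -0.8 -1.1] 0.278
```

View pics/p4.png

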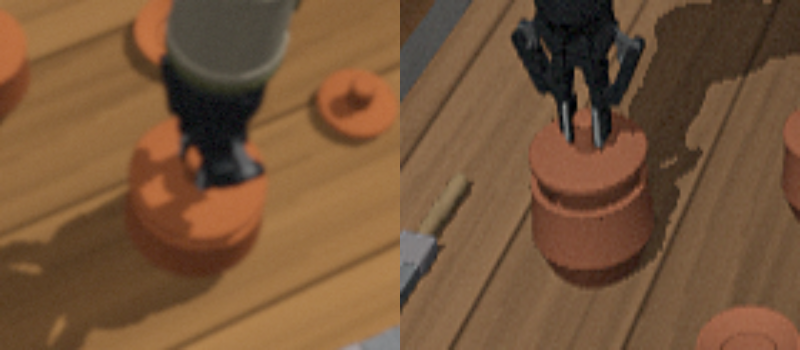

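The lid sits concentric over the large jar, about 19 mm up. Lowering it.

Request:
servo_tool(steps=[[2,0,4,0,0,0],[0,0,4,0,0,0],[0,0,3,0,0,0],[0,0,3,0,0,0],[0,0,2,0,0,0],[0,0,0,0,0,0],[0,0,0,0,0,0]])

```text
clock: 21.05
tcp_pos: [0.6591, 0.0036, 0.1014]
tool_rot: [0.708, 0.706, -0.001, 0.001]
force: [0.2, 0.1, -1.6]
opening: 0.279
```

```bash
python3 st.py .659 .0035 .0987
```

```text
21.05 [0.6591 0.0036 0.1014] [ 0.     0.002 -0.003] delta [-0.1 -0.1  2.7] [ 0.2  0.1 -1.6] 0.279
```

Request:
servo_tool(steps=[[0,0,1,0,0,0],[0,0,1,0,0,0],[0,0,0,0,0,0]])

```text
clock: 21.42
tcp_pos: [0.6593, 0.0036, 0.0994]
tool_rot: [0.708, 0.706, -0.0, 0.001]
force: [-0.1, 0.1, -2.3]
opening: 0.28
```

Request:
servo_tool(steps=[[0,0,0.8,0,0,0],[0,0,0,0,0,0]])

```text
clock: 21.68
tcp_pos: [0.6594, 0.0036, 0.0993]
tool_rot: [0.708, 0.706, -0.0, 0.001]
force: [0.0, -0.8, -1.2]
opening: 0.281
```

Request:
servo_tool(steps=[[0,0,0.8,0,0,0],[0,0,0,0,0,0]])

```text
clock: 21.92
tcp_pos: [0.6596, 0.0037, 0.0993]
tool_rot: [0.708, 0.706, -0.0, 0.001]
force: [0.5, 0.1, -0.3]
opening: 0.281
```

Z has stalled at 0.0993 (0.077 + 0.0222 expected), so it is seated. Releasing.

Request:
servo_tool(steps=[[0,0,0,0,0,0],[0,0,0,0,0,0],[0,0,0,0,0,0]], hand=0.7)

```text
clock: 22.3
tcp_pos: [0.6598, 0.0037, 0.0991]
tool_rot: [0.708, 0.706, 0.0, 0.001]
force: [-0.1, -0.7, -0.3]
opening: 0.699
```

Request:
servo_tool(steps=[[0,0,-15,0,0,0],[0,0,-25,0,0,0],[0,0,-30,0,0,0],[0,0,-25,0,0,0],[0,0,0,0,0,0]])

```text
clock: 22.92
tcp_pos: [0.6602, 0.0043, 0.2015]
tool_rot: [0.708, 0.706, 0.001, 0.002]
force: [-0.1, -0.4, -0.2]
opening: 0.705
```

```bash
python3 st.py .614 .219 .2;  python3 - <<'E'
from h import *
from plant import robot
a=robot.capture("scene")[200:340,240:400]; b=robot.capture("side")[140:240,140:280]
cv2.imwrite("pics/p5.png",np.hstack([cv2.resize(a,(400,350)),cv2.resize(b,(400,350))])[:,:,::-1])
E
```

```text
22.925 [0.6602 0.0043 0.2015] [ 0.005  0.001 -0.003] delta [214.5 -46.9   0.9] [-0.1 -0.4 -0.2] 0.705
```

View pics/p5.png

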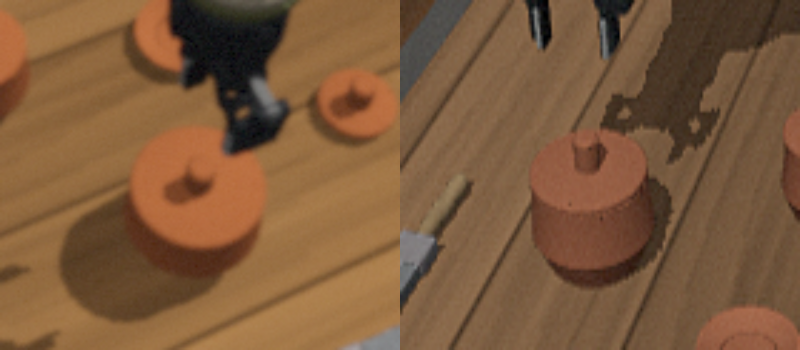

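The large jar is covered, level and centred. Next is lid_small.

Request:
servo_tool(steps=[[20,-4,0,0.004,0,0],[30,-7,0,0,0,0],[32,-7,0,0,0,0],[32,-7,0,0,0,0],[32,-7,5,0,0,0],[28,-6,10,0,0,0],[20,-4,10,0,0,0],[6,-2,10,0,0,0],[0,0,0,0,0,0],[0,0,0,0,0,0]])

```text
clock: 24.28
tcp_pos: [0.6049, 0.2206, 0.1546]
tool_rot: [0.705, 0.709, -0.007, -0.006]
force: [-0.3, -0.6, 1.8]
opening: 0.699
```

```bash
python3 st.py .614 .219 .1;  python3 - <<'E'
from h import *
from plant import robot
c=robot.calibration("wrist"); im=robot.capture("wrist"); cv2.imwrite("pics/w11.png",im[:,:,::-1])
print(wfit(im,c,OBJ["lid_small"],[.614,.219],th=23))
E
```

```text
24.275 [0.6049 0.2206 0.1546] [-0.018  0.001  0.005] delta [-1.6 10.1 54.5] [-0.3 -0.6  1.8] 0.699
(array([613.8, 219.7]), np.float64(0.02), 6871)
```

View pics/w11.png

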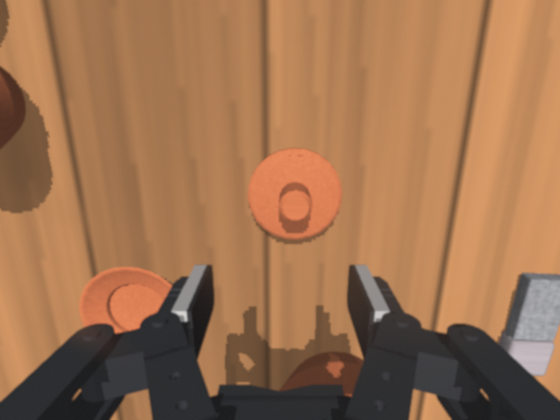

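The wrist fit is (614,220) with the 80 mm model, agreeing with the scene at (614,219). The saucer is at (127,305), clear of the fingers.

Request:
servo_tool(steps=[[-1,9,5,-0.016,0,0.004],[0,0,0,0,0,0],[0,0,30,0,0,0],[0,0,30,0,0,0],[0,0,20,0,0,0],[0,0,0,0,0,0],[0,0,0,0,0,0]])

```text
clock: 25.2
tcp_pos: [0.6177, 0.2168, 0.0696]
tool_rot: [0.709, 0.705, 0.001, 0.001]
force: [0.0, 0.5, -0.3]
opening: 0.7
```

```bash
python3 st.py .614 .2195 .021;  python3 - <<'E'
from h import *
from plant import robot
c=robot.calibration("wrist"); im=robot.capture("wrist"); cv2.imwrite("pics/w12.png",im[:,:,::-1])
print(wfit(im,c,OBJ["lid_small"],[.614,.219],th=23))
E
```

```text
25.2 [0.6177 0.2168 0.0696] [ 0.004  0.    -0.005] delta [ 2.7 -3.9 48.6] [ 0.   0.5 -0.3] 0.7
(array([614. , 219.5]), np.float64(0.03), 12745)
```

View pics/w12.png

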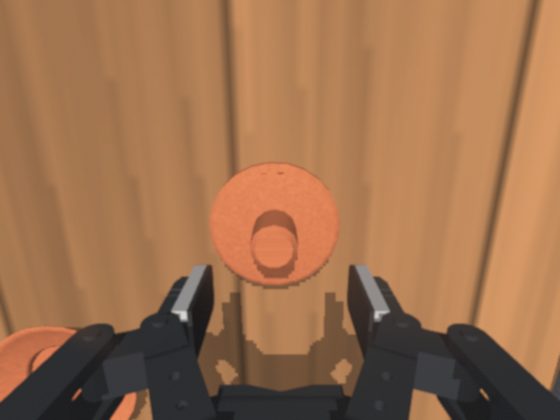

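Request:
servo_tool(steps=[[2.5,-3.5,8,0.003,0,-0.004],[0,0,0,0,0,0],[0,0,16,0,0,0],[0,0,8,0,0,0],[0,0,0,0,0,0],[0,0,0,0,0,0]])

```text
clock: 26.0
tcp_pos: [0.6146, 0.2198, 0.0366]
tool_rot: [0.707, 0.707, 0.001, 0.001]
force: [-0.1, -0.1, 0.1]
opening: 0.701
```

```bash
python3 st.py .614 .2195 .021
```

```text
26.0 [0.6146 0.2198 0.0366] [ 0.002 -0.    -0.   ] delta [-0.3 -0.6 15.6] [-0.1 -0.1  0.1] 0.701
```

Request:
servo_tool(steps=[[0,-0.5,9,0,0,0],[0,0,6,0,0,0],[0,0,0,0,0,0],[0,0,0,0,0,0]])

```text
clock: 26.5
tcp_pos: [0.6143, 0.2198, 0.0209]
tool_rot: [0.707, 0.707, 0.001, 0.001]
force: [-0.2, -0.5, 0.5]
opening: 0.703
```

Request:
servo_tool(steps=[[0,0,0,0,0,0],[0,0,0,0,0,0],[0,0,0,0,0,0],[0,0,0,0,0,0],[0,0,0,0,0,0]], hand=0, force=50)

```text
clock: 27.12
tcp_pos: [0.6146, 0.2199, 0.0214]
tool_rot: [0.707, 0.707, 0.002, 0.001]
force: [0.3, 0.5, 0.3]
opening: 0.285
```

Request:
servo_tool(steps=[[0,0,-15,0,0,0],[0,0,-25,0,0,0],[0,0,-30,0,0,0],[0,0,-30,0,0,0],[0,0,-30,0,0,0],[0,0,0,0,0,0]])

```text
clock: 27.88
tcp_pos: [0.6139, 0.2201, 0.16]
tool_rot: [0.707, 0.707, 0.002, 0.001]
force: [-1.0, -0.2, -2.1]
opening: 0.283
```

```bash
python3 st.py .36 .2 .165;  python3 - <<'E'
from h import *
from plant import robot
s=robot.observe();c=robot.calibration("wrist"); im=robot.capture("wrist"); cv2.imwrite("pics/w13.png",im[:,:,::-1]);chk(s,c,.04,.021)
E
```

```text
27.875 [0.6139 0.2201 0.16  ] [ 0.005 -0.001  0.   ] delta [ -20.1 -253.9   -6.3] [-1.  -0.2 -2.1] 0.283
pred plate: top row 190.0  left 196.2 right 365.1
```

View pics/w13.png

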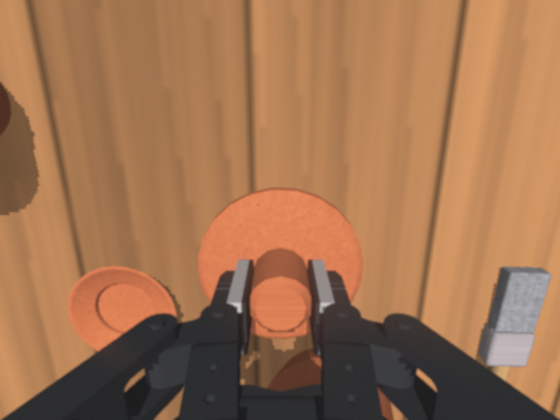

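Request:
servo_tool(steps=[[0,-15,-2,0.004,0,0],[0,-24,-2,0,0,0],[0,-28,-2,0,0,0],[0,-28,-2,0,0,0],[0,-28,0,0,0,0],[0,-28,0,0,0,0],[0,-20,0,0,0,0],[0,-10,0,0,0,0],[0,0,0,0,0,0],[0,0,0,0,0,0]])

```text
clock: 29.18
tcp_pos: [0.4158, 0.2165, 0.159]
tool_rot: [0.707, 0.707, -0.008, -0.003]
force: [0.3, -0.2, -2.7]
opening: 0.286
```

```bash
python3 st.py .36 .296 .12;  python3 - <<'E'
from h import *
from plant import robot
s=robot.observe();c=robot.calibration("wrist"); im=robot.capture("wrist"); cv2.imwrite("pics/w14.png",im[:,:,::-1]);print(s["joint_positions"].round(2))
print(proj(c,np.array([[.36,.296,.075]])))
try: print(wfit(im,c,OBJ["jar_small"],[.36,.296],th=23,zc=.05))
except Exception as e: print(e)
E
```

```text
29.175 [0.4158 0.2165 0.159 ] [-0.016  0.007  0.001] delta [ 79.8 -55.1  39.4] [ 0.3 -0.2 -2.7] 0.286
[ 0.14  0.12 -0.75  1.91  0.08  1.17 -0.64]
[[193.02529088  94.49625883]]
(array([360.3, 295. ]), np.float64(0.03), 14472)
```

View pics/w14.png

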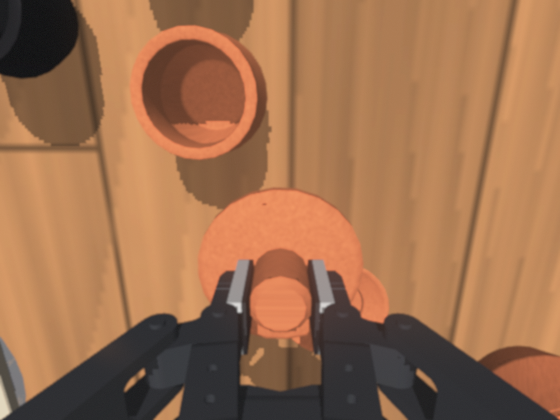

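The wrist view gives jar_small (clay, at (194,92)) as (360,295), against (359,297) from the scene and (361,293) from the side. The black pot is separate, at upper left. Using (360,295.5).

Request:
servo_tool(steps=[[12,-9,0,-0.014,0.006,0],[18,-13,2,0,0,0],[20,-14,4,0,0,0],[16,-11,4,0,0,0],[6,-4,4,0,0,0],[0,0,0,0,0,0],[0,0,0,0,0,0]])

```text
clock: 30.1
tcp_pos: [0.3621, 0.294, 0.1447]
tool_rot: [0.707, 0.707, 0.001, -0.001]
force: [0.4, 0.6, -1.3]
opening: 0.291
```

```bash
python3 st.py .36 .2955 .12
```

```text
30.1 [0.3621 0.294  0.1447] [-0.001 -0.003  0.001] delta [ 1.5 -2.1 24.7] [ 0.4  0.6 -1.3] 0.291
```

Request:
servo_tool(steps=[[1.5,-2,6,0,0,0],[0,0,12,0,0,0],[0,0,10,0,0,0],[0,0,4,0,0,0],[0,0,0,0,0,0],[0,0,0,0,0,0]])

```text
clock: 30.85
tcp_pos: [0.3608, 0.2943, 0.1099]
tool_rot: [0.708, 0.706, 0.0, -0.001]
force: [-0.5, -1.0, -0.6]
opening: 0.285
```

```bash
python3 st.py .36 .2955 .0884; python3 - <<'E'
from h import *
from plant import robot
a=robot.capture("scene")[90:210,300:440]; b=robot.capture("side")[230:360,210:370]
cv2.imwrite("pics/p6.png",np.hstack([cv2.resize(a,(400,343)),cv2.resize(b,(400,343))])[:,:,::-1])
E
```

```text
30.85 [0.3608 0.2943 0.1099] [-0.002 -0.003 -0.002] delta [ 1.2 -0.7 21.5] [-0.5 -1.  -0.6] 0.285
```

View pics/p6.png

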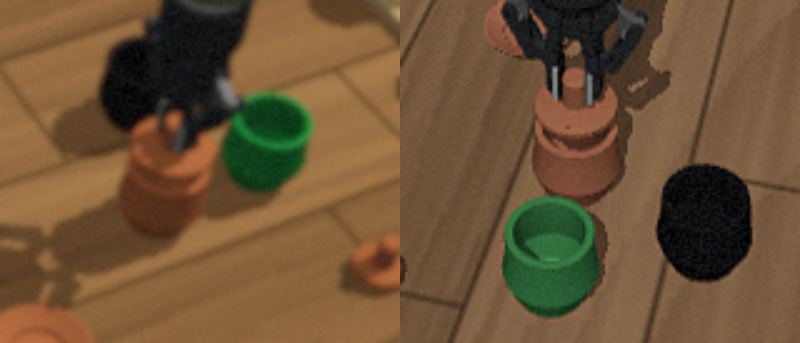

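The lid is concentric over the small clay jar, with the green and black pots clear of the gripper. Lowering.

Request:
servo_tool(steps=[[1,-0.5,5,0,0,0],[0,0,4,0,0,0],[0,0,3,0,0,0],[0,0,3,0,0,0],[0,0,2,0,0,0],[0,0,0,0,0,0],[0,0,0,0,0,0]])

```text
clock: 31.82
tcp_pos: [0.3604, 0.2955, 0.0921]
tool_rot: [0.708, 0.706, 0.001, -0.001]
force: [-0.2, 0.5, -1.8]
opening: 0.286
```

```bash
python3 st.py .36 .2955 .0884
```

```text
31.825 [0.3604 0.2955 0.0921] [-0.001 -0.003 -0.002] delta [-0.  -0.4  3.7] [-0.2  0.5 -1.8] 0.286
```

Request:
servo_tool(steps=[[0,0,1.5,0,0,0],[0,0,1,0,0,0],[0,0,0,0,0,0]])

```text
clock: 32.2
tcp_pos: [0.3606, 0.2955, 0.0896]
tool_rot: [0.708, 0.706, 0.001, -0.001]
force: [0.0, -0.5, -1.6]
opening: 0.286
```

Request:
servo_tool(steps=[[0,0,0.8,0,0,0],[0,0,0,0,0,0]])

```text
clock: 32.45
tcp_pos: [0.3605, 0.2955, 0.0887]
tool_rot: [0.708, 0.706, 0.001, -0.001]
force: [1.2, -0.5, -1.8]
opening: 0.284
```

Request:
servo_tool(steps=[[0,0,0.8,0,0,0],[0,0,0,0,0,0]])

```text
clock: 32.7
tcp_pos: [0.3608, 0.2958, 0.0884]
tool_rot: [0.708, 0.706, 0.001, -0.001]
force: [-0.4, 0.1, -0.9]
opening: 0.285
```

Request:
servo_tool(steps=[[0,0,0.8,0,0,0],[0,0,0,0,0,0]])

```text
clock: 32.95
tcp_pos: [0.361, 0.2961, 0.0884]
tool_rot: [0.708, 0.706, 0.001, -0.001]
force: [-0.6, -0.1, -1.7]
opening: 0.286
```

Z has stalled at 0.0884, exactly the expected seated height. Releasing and withdrawing.

Request:
servo_tool(steps=[[0,0,0,0,0,0],[0,0,0,0,0,0],[0,0,0,0,0,0]], hand=0.7)

```text
clock: 33.33
tcp_pos: [0.3611, 0.2962, 0.0883]
tool_rot: [0.708, 0.706, 0.002, -0.001]
force: [-0.7, 0.6, -0.4]
opening: 0.7
```

Request:
servo_tool(steps=[[0,0,-15,0,0,0],[0,0,-25,0,0,0],[0,0,-30,0,0,0],[0,0,-30,0,0,0],[0,0,-30,0,0,0],[-25,10,-10,0,0,0],[-30,20,0,0,0,0],[-30,20,0,0,0,0],[-15,10,0,0,0,0],[0,0,0,0,0,0]])

```text
clock: 34.58
tcp_pos: [0.4218, 0.1956, 0.2427]
tool_rot: [0.706, 0.708, 0.006, 0.0]
force: [0.3, -0.1, 0.1]
opening: 0.698
```

```bash
python3 st.py .36 .2955 .0884; python3 - <<'E'
from h import *
from plant import robot
for n in ["scene","side","wrist"]: cv2.imwrite(f"pics/f_{n}.png",robot.capture(n)[:,:,::-1])
E
```

```text
34.575 [0.4218 0.1956 0.2427] [ 0.008 -0.008  0.004] delta [ 98.9 -62.8 154.5] [ 0.3 -0.1  0.1] 0.698
```

View pics/f_scene.png

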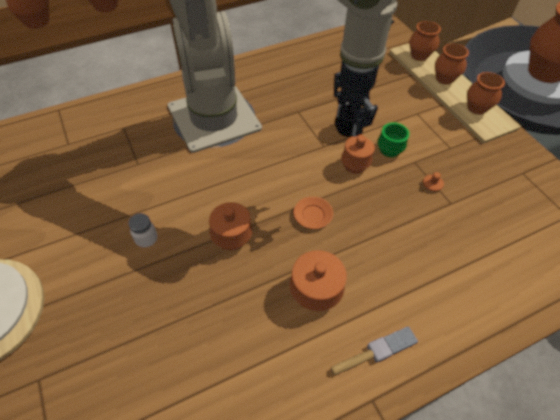

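View pics/f_side.png

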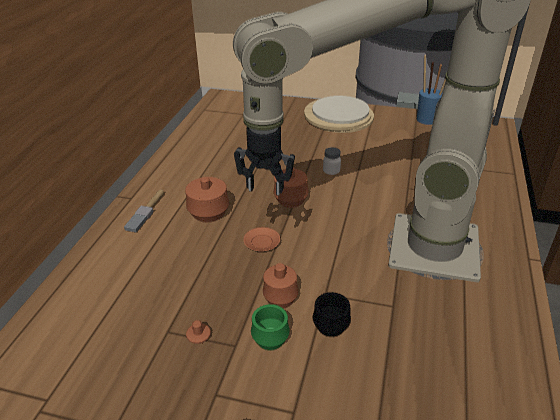

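View pics/f_wrist.png

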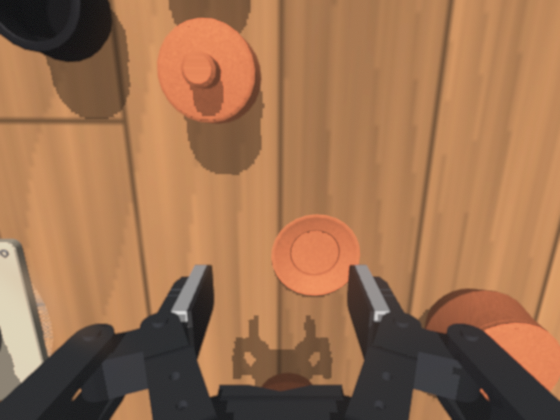

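All three lids look seated, and the bystanders are where they were. One numeric check before handing in.

```bash
python3 - <<'E'
from h import *
from plant import robot
c=robot.calibration("scene"); im=np.ascontiguousarray(cv2.imread("pics/f_scene.png")[:,:,::-1]); m0,_,_=seg(im,"scene"); L,N=ndimage.label(m0)
for k,x0,h,t in [("large",(.6585,.0037),.077,1),("medium",(.4355,-.1183),.072,1),("small",(.3594,.2971),.067,1)]:
    q=proj(c,np.array([[*x0,.06]]))[0].astype(int); l=L[q[1]-4:q[1]+5,q[0]-4:q[0]+5]; l=np.bincount(l[l>0]).argmax()
    m=ndimage.binary_fill_holes(L==l).astype(np.float32)
    for dz in (0,.004,.008):
        g=OBJ["jar_"+k]+[[(z+h+dz,r) for z,r in gg] for gg in OBJ["lid_"+k]]
        x,f=fit(c,m,g,x0); print(k,dz,(x*1000).round(1),round(f,3))
a=cv2.imread("pics/scene0.png").astype(int); b=cv2.imread("pics/f_scene.png").astype(int)
for n,(u,v) in dict(saucer=(313,213),spare=(433,184),green=(394,140),glaze=(143,230)).items():
    print(n,np.abs(a-b)[v-15:v+15,u-18:u+18].mean().round(1))
E
```

```text
large 0 [658.6   3.7] 0.04
large 0.004 [659.1   3.5] 0.056
large 0.008 [659.    3.3] 0.073
medium 0 [ 437.7 -117.7] 0.061
medium 0.004 [ 438.9 -118.1] 0.081
medium 0.008 [ 439.3 -118.2] 0.102
small 0 [360.1 295.8] 0.077
small 0.004 [360.5 296. ] 0.093
small 0.008 [361.3 295.1] 0.115
saucer 3.7
spare 3.6
green 4.3
glaze 26.1
```

The jars fit at their original positions, within about 2 mm, and the fully seated model fits best for all three. The glaze jar's high difference looks like arm shadow, since its outline is at the same pixels in both views (143,230 and 332,161).

```bash
python3 -c "
from plant import robot
print(robot.finish_job())"
```

```text
the job is handed in; nothing more can be done
None
```

I put the medium, large and small lids on their jars. Each was gripped by the knob, lowered slowly until it stopped on the rim, and then released. I handed the job in after about 35 s of the 96 s allowed; `finish_job` gave no verdict.

**What the last checks showed:**
- **Seating:** each lid stopped within 0.2 mm of its expected seated height. In the scene image, the fully seated model fitted better than lids raised by 4 or 8 mm. I saw no gap or tilt in the pictures.
- **Jars:** the large and small jars refitted within 2 mm of where they started. The medium jar came out about 2 mm off in x, possibly from the gripper's shadow across it.
- **Left alone:** the spare lid, the saucer and the green pot are unchanged in the scene image. The black pot was never touched; it was partly hidden by the arm in the last scene picture but looked in place from the side.

**One check disagreed:** the glaze jar's patch differed noticeably between the before and after pictures (26 against about 4 for the others). Its outline is at the same pixels in both camera views, so I took this as the arm's shadow.

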